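Mark the second clip's screw hole with the spring punch

TASK

The navy remote is getting its own spring clip: take the automatic centre punch out of its wooden stand, set its point through the clip plate's open screw hole onto the wood, and press it straight down until its spring trips with a snap. Feel for the hole gently, do not let the punch go off anywhere else, and stop pushing once it has snapped; then gently stand the punch upright in the stand again, fully down, and let go. Leave everything else where it is.

Things in the scene. Friction and masses are not known exactly. Their poses are not given: they have to be found in the camera images.
- punch: Automatic centre punch, steel, 0.11 kg, upright in its stand at the start. Origin on its axis at the barrel's lower end (nose), z up the barrel. Barrel 14 mm thick (12 at the nose), then a 15 mm cap, top at z = 97 mm. Below the nose a slender rod sticks out: 6.4 mm thick for 6 mm, then 5 mm, its last 4 mm tapering to a blunt 2 mm point. It can be screwed in and out: its end lies anywhere from 18 to 30 mm below the origin.
- punch_grip (a point): Point on the punch's axis on the knurled part of the barrel, 58 mm above the nose, a good height to hold it (14 mm thick here; the cap's top is 39 mm higher).
- trip (a joint): The punch's trip, m: 0 when set. Pressed on something firm, the rod slides up into the barrel, the force rising about 3 N per mm; at about 12 N (11 to 14), 4 to 5 mm in, the spring trips: the force drops at once to about 3 to 8 N and this value jumps from under 0.0005 to 0.0034, where it stays until the push is taken off (then back to 0). 2 mm further the push is back at 11 N, and soon after it bottoms hard.
- block: The punch's stand, fixed: a wooden block 44 mm (x) by 110 mm (y) and 59 mm high, standing in the tray (tray floor 4 mm thick). Origin at the centre of its underside, z up. Near its -y end is the punch's hole (see stand); three short drill bits up to 6 mm thick stand in it at y = +14, +28 and +42 mm, their ends 26 mm above the block's top or less.
- stand (a point): Centre of the mouth of the punch's hole in the block's top face, 30 mm from the block's centre towards its -y end. The hole is 16.5 mm in diameter and 25 mm deep to a ledge on which the nose of the barrel rests; a narrower 8 mm hole goes on down for the rod. With the punch standing home, its origin is 25 mm below this point.
- clip: The spring clip to be screwed on, fixed here: an aluminium plate 32 mm (x) by 100 mm (y) and 6 mm thick, lying on the pine strip, with two steel spring jaws at its middle that stand 36 mm above its underside (y from -15 to +15 mm). Origin at the centre of its underside, z up. One end (y = -36 mm) already has its dark pan-head screw; the other end (y = +36 mm) has the open hole.
- hole (a point): Centre of the open screw hole, in the plate's upper face. The hole is 7 mm in diameter and goes through the 6 mm plate, so the wood lies 6 mm below this point. z up.
- board: The pine strip that carries the clip, 90 mm (x) by 230 mm (y) and 20 mm high with the grip mat under it. Origin at the centre of the underside.
- tray: Woven-look tray 220 mm (x) by 280 mm (y), walls 32 mm high, with a steel spring clip at the far (+x) edge that grips a beige remote, together 50 mm high. Origin at the centre of the underside.
- navy_remote: Loose navy remote, 44 x 150 x 17 mm (long along its y), lying in the tray. Leave it alone.
- vase: Small ceramic thimble vase, 30 mm in diameter and 40 mm high, standing in the tray. Fragile. Leave it alone.
- coaster: Brushed aluminium coaster, 84 mm in diameter and 5 mm thick, lying in the tray. Leave it alone.
- screw_jar: Glass jar of screws, 54 mm in diameter and 55 mm high, standing between tray and strip. Leave it alone.
- tape_measure: Tape measure, 66 x 34 x 62 mm, at the back. Leave it alone.
- screwdriver: Screwdriver lying at the back. Leave it alone.
There are look-alikes about, which are no part of the job. What is shaped like the punch but pink is not meant.

How it is judged:
On the way:
1. the punch, upright in the open screw hole with its point on the wood, has tripped (value of joint trip above 0.0026 m and contact force between punch and board above 1.5 N and horizontal distance between punch and hole below 0.006 m and angle between punch's own z axis and vertical below 0.16 rad), for 0.05 s.
At the end, for the whole second after the job is handed in: After it has tripped in the open screw hole, the punch stands in its stand again: released and at rest, its axis within 4 mm of the hole's centre, upright within 7 degrees, its nose at least 21 mm below the block's top (fully home is 25 mm) (horizontal distance between punch and stand below 0.004 m and z of punch in the frame of stand below -0.021 m and angle between punch's own z axis and vertical below 0.12 rad and linear speed of punch below 0.02 m/s); the robot touches nothing.
It fails at once if the punch's spring trips anywhere but at the open screw hole (value of joint trip above 0.0026 m and horizontal distance between punch and hole above 0.008 m).
It fails at once if the punch is pressed on the clip itself with more than 10 N (missing the hole, or pushing sideways in it) (contact force between punch and clip above 10 N).
It fails at once if the punch is pushed on after the snap, towards its stop, with more than 11 N on the wood (value of joint trip above 0.0026 m and contact force between punch and board above 11 N).
It fails at once if the punch is forced into its stand with more than 30 N (contact force between punch and block above 30 N).
It fails at once if the vase is tipped, or a bystander (vase, navy remote, coaster, jar, tape measure, screwdriver) is moved by 20 mm (angle between vase's own z axis and vertical above 0.4 rad or distance of any of vase, navy_remote, coaster, screw_jar, tape_measure, screwdriver from where it was at the start of the episode above 0.02 m).
It also fails if it takes over 58 s, if anything falls off the work surface, if the arm or the gripper's body presses on something with over 40 N, if the wrist force passes 120 N, or if a joint passes its speed limit or range.

ROBOT

A 6-joint arm with a two-finger parallel gripper is mounted at the origin on the work surface. World frame = base frame: x ahead of the robot, y to its left, z up, the work surface at z = 0. Lengths are in m, angles in rad, forces in N, time in s.
With the tool pointing down it reaches from about 0.375 to 0.975 m from the base axis. Payload 3.8 kg.
Tool frame: the origin (TCP) lies at the very end of the fingers, on their centre line; the grasp point (between the pads) lies r.grasp_offset behind it (r.grasp_offset is the distance from the TCP to the grasp point, in m); z points along the fingers, y is the direction in which the jaws open and shut (so a half turn about z gives the same grasp; the last joint's range is limited). The gripper opens to 85 mm and grips with 20 to 120 N. Pads are 22 mm wide; open, the fingers measure 114 mm over their backs; the gripper's body (76 mm by 85 mm) begins 54 mm behind the grasp point. The pads swing forward as they close: fully open they stand 13 mm farther back than shut.
Start: joints at [1.181, 0.264, 1.604, -0, 1.274, -0.037], TCP at [0.233, 0.633, 0.231] pointing down, gripper open.
Joint ranges: [-2.63, 2.63], [-0.94, 2.18], [0.31, 2.57], [-1.31, 4.45], [0, 2.66], [-2.55, 2.55]. Speed limits (rad/s): [2.57, 2.57, 3.14, 3.14, 3.14, 3.14].

INTERFACE

Orientations are given as [roll, pitch, yaw] about the fixed x, y, z axes, in that order (R = Rz(yaw) Ry(pitch) Rx(roll)).
In Python, from cell import r, optics, order gives the robot as it stands.
- The arm moves only by the tool servo_tool, never from a script. Its argument "rows" is a list of rows, each an object of numbers: "x", "y", "z": the shift along the tool's x, y, z in mm; "turn": the turn about the tool's z in degrees. In form: [{"x": .., "y": .., "z": .., "turn": ..}, ...]. A call has 1 to 8 rows; each row shifts and turns the commanded pose from where the row before left it, along the tool's axes as they then stand; what a row does not reach is not made up. A row lasts 1/10 s, in which the tool goes at most 50 mm and 8.59 degrees, less where a joint would pass 70% of its speed; a pose out of reach is approached as far as the arm can. A call is refused whole if a number of a shift passes 50 or a number of a turn 8.59, either way. A call with a gripper value outside its range is refused whole. "fingers" is the opening, from 0 (shut) to 1 (fully open), set as the call begins (left out, the last holds). The fingers move at their own pace and stop on an object; the grip force is fixed at half the most. Time passes only in rows, so rows that do not move let the fingers close. It gives the time, the measured TCP pose, the force and the opening at its end, in the units of the state.
- r.state(): the state, without advancing time (a new reading comes with each control period).
- optics.grab_frame(name): name is "side" or "top"; returns a dict with "pixels" (400x640x3 uint8, red, green, blue), "depth" (400x640 float32, m along the optical axis (not along the pixel's ray), 0 where there is no reading), "fx", "fy", "cx", "cy" (pixels), "k1" (the pictures are not rectified: a ray, as slopes to the right and down, at radius r is drawn at 1 + k1 r^2 times it, then the intrinsics apply), "rvec" (rotation vector, rad) and "tvec" (3), from world to camera coordinates, as OpenCV has them. Camera axes: x right, y down, z forward; pixel columns grow to the right and rows downward; lengths in m; the calibration is good to about 2 mm. A picture is of the moment at which its call begins.
- order.job_done(): hands the job in, once; it reports no verdict.
The state is a dict: "time_s": time; "joint_pos": joint angles; "dq": joint speeds; "tau": joint torques, N m; "tcp_pos": TCP position; "ee_rot": TCP orientation; "force": force on the tool from outside, world axes, zero at the start; "ft_torque": the same for the moment, N m; "gripper_width": finger opening in m.
Only numpy, scipy, OpenCV 4.12 (cv2) and the standard library are available. Lean on these libraries where they do the work, as an engineer would, in place of code of your own. Each camera call takes 0.05 s, during which the arm holds its last target. There are 200 camera calls.

## Working session

There is one attempt and no reset: what is moved stays moved. The work goes in short steps, Python scripts to look and compute and a tool call to move; the robot and the scene stay as the last step left them, time stands still between calls to the robot, and variables do not carry over. Pictures are saved under pics/ and viewed, about 8 in all and at most 12, crops included, and the job is handed in when it is done.

Besides the shell and the picture viewer there is one more tool, called after "Emit:" as name([rows], argument=value, ...), one row to a line, values as JSON. servo_tool: Moves the arm, as the interface text tells. Its arguments: {"type":"object","properties":{"rows":{"type":"array","items":{"type":"object","properties":{"x":{"type":"number"},"y":{"type":"number"},"z":{"type":"number"},"turn":{"type":"number"}}}},"fingers":{"type":"number"}},"required":["rows"]}

```bash
mkdir -p pics
cat > h.py <<'E'
import numpy as np, cv2
from cell import r, optics, order
def grab(n):
    return optics.grab_frame(n)
def ray(f,u,v):
    x=(u-f['cx'])/f['fx'];y=(v-f['cy'])/f['fy']
    rd=np.hypot(x,y);s=rd
    for _ in range(20): s=rd/(1+f['k1']*s*s)
    k=s/rd if rd>0 else 1
    R=cv2.Rodrigues(np.array(f['rvec'],float))[0];t=np.array(f['tvec'],float).ravel()
    return -R.T@t, R.T@np.array([x*k,y*k,1.])
def onplane(f,u,v,z):
    o,d=ray(f,u,v); return o+d*(z-o[2])/d[2]
def bydepth(f,u,v):
    o,d=ray(f,u,v); return o+d*f['depth'][int(round(v)),int(round(u))]
def proj(f,p):
    R=cv2.Rodrigues(np.array(f['rvec'],float))[0];c=R@np.array(p)+np.array(f['tvec'],float).ravel()
    a=c[:2]/c[2];a=a*(1+f['k1']*(a@a));return a[0]*f['fx']+f['cx'],a[1]*f['fy']+f['cy']
def save(n,f,box=None,s=1):
    im=f['pixels'][...,::-1]
    if box: im=im[box[1]:box[3],box[0]:box[2]]
    cv2.imwrite('pics/'+n+'.png',cv2.resize(im,None,fx=s,fy=s,interpolation=cv2.INTER_CUBIC))
E
python3 - <<'E'
from h import *
import pickle
F={n:grab(n) for n in('top','side')}
pickle.dump(F,open('f0.pkl','wb'))
for n,f in F.items():
    save(n+'0',f); print(n,ray(f,320,200),f['fx'],f['k1'])
print(r.state(),r.grasp_offset)
E
```

```text
top (array([0.34944048, 0.08111864, 1.16309635]), array([ 0.14894002,  0.02577564, -0.98854205])) 437.3215635044754 0.006134734000116375
side (array([ 0.30206899, -0.68871473,  0.61460425]), array([ 0.24031854,  0.8028981 , -0.54557284])) 398.68480737708404 -0.05166940558125756
{'time_s': 0.1, 'joint_pos': array([ 1.18110213e+00,  2.64677253e-01,  1.60528314e+00,  3.40392357e-05,
        1.27367109e+00, -3.69000023e-02]), 'dq': array([-0.00147973, -0.00028904, -0.0024621 , -0.00026541,  0.00164632,
       -0.00010531]), 'tau': array([ 1.51896129e-03, -5.16700244e+01, -3.68596745e+01, -9.18831552e-05,
        6.22410531e-03, -4.85389921e-05]), 'tcp_pos': array([0.23296251, 0.63280865, 0.23006221]), 'ee_rot': array([-3.13955641e+00, -1.07720904e-04,  2.78878835e+00]), 'force': array([-0.29266594, -0.84525627, -0.41831008]), 'ft_torque': array([-0.06828549, -0.02613817,  0.02337091]), 'gripper_width': 0.08537014098898338} 0.0187
```

View pics/top0.png

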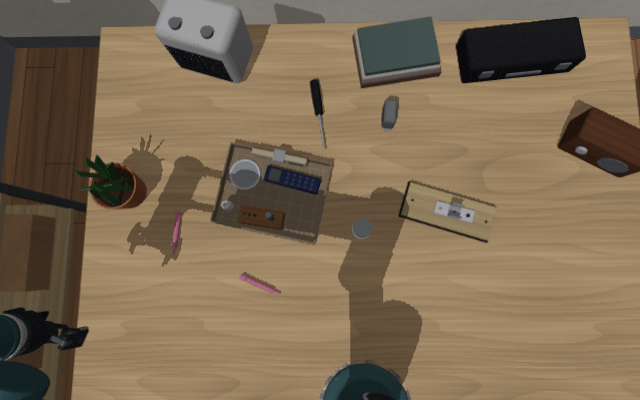

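View pics/side0.png

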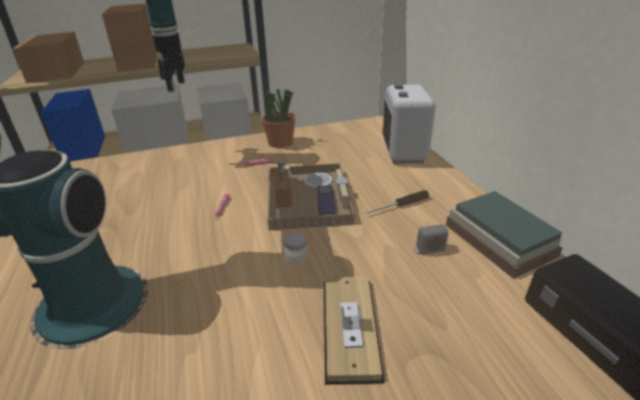

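The top view shows the tray at (272,190), the block in it at (262,217) and the strip with the clip at (455,211). Pink look-alikes lie at (177,230) and (260,283). In the side view the block is at (284,185) and the clip at (351,325). Next I'll take a close crop montage.

Run:
```python
from h import *
import pickle
F=pickle.load(open('f0.pkl','rb'))
t,s=F['top']['pixels'],F['side']['pixels']
def c(im,x,y,w,h): return cv2.resize(im[y:y+h,x:x+w],(400,300),interpolation=cv2.INTER_CUBIC)
m=np.vstack([np.hstack([c(t,230,195,60,45),c(t,420,185,80,60)]),np.hstack([c(s,255,155,80,60),c(s,310,290,80,60)])])
cv2.imwrite('pics/m0.png',m[...,::-1])
```

```text
(no output)
```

View pics/m0.png

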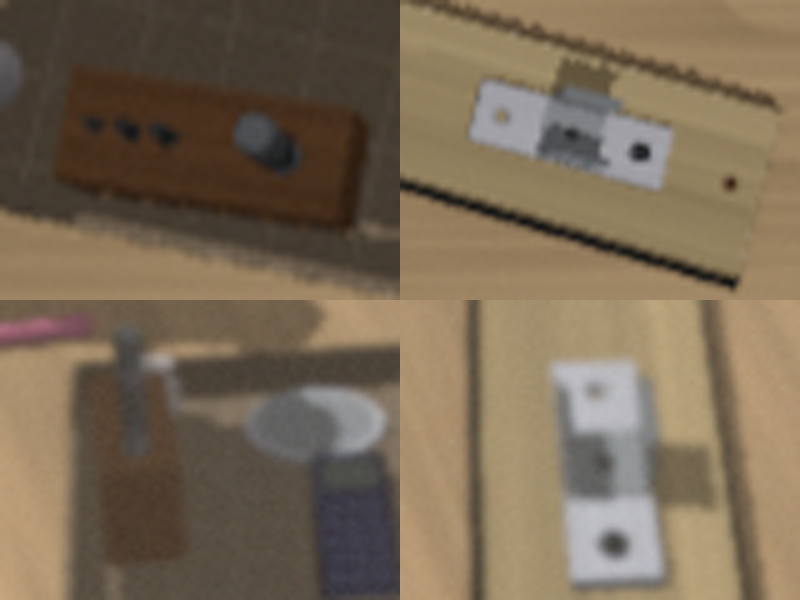

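Upper left of the crop: the steel punch's cap is at top px (268.7,215), entering its hole at about (272.6,217.8), with the bits at (244,214), (249,214.5) and (255,215). Upper right: the open hole is at (440.4,208.2) and the dark screw at (468,215). Look-alikes are the two pink pens; the grey steel one in the block is the punch.

Run:
```python
from h import *
import pickle
F=pickle.load(open('f0.pkl','rb'));t,s=F['top'],F['side']
np.set_printoptions(precision=4,suppress=True)
print('cap top',onplane(t,268.7,214.95,.135),onplane(s,280.6,161.5,.135))
print('depth',bydepth(t,268.7,214.95), 'blocktop',bydepth(t,260,218))
print('hole top',onplane(t,440.4,208.2,.026),'side',onplane(s,349.4,308,.026),bydepth(t,443,209))
print('screw',onplane(t,468,215.2,.028),onplane(s,352.6,338.8,.028))
# triangulate
def tri(a,b):
    (o1,d1),(o2,d2)=a,b
    k=np.linalg.lstsq(np.c_[d1,-d2],o2-o1,rcond=None)[0];p,q=o1+d1*k[0],o2+d2*k[1];return (p+q)/2,np.linalg.norm(p-q)
print(tri(ray(t,440.4,208.2),ray(s,349.4,308)),tri(ray(t,268.7,214.95),ray(s,280.6,162)))
im=cv2.cvtColor(t['pixels'][195:240,230:290],cv2.COLOR_RGB2HSV)
m=((im[...,0]<12)&(im[...,1]>110)).astype(np.uint8)
cs=cv2.findContours(m,0,1)[0];c=max(cs,key=cv2.contourArea)+np.array([230,195])
rect=cv2.minAreaRect(c.astype(np.float32));print(rect)
B=np.array([onplane(t,*p,.063) for p in cv2.boxPoints(rect)]);print(B)
print('plate');im=cv2.cvtColor(t['pixels'][185:245,420:500],cv2.COLOR_RGB2HSV)
m=((im[...,1]<35)&(im[...,2]>150)).astype(np.uint8)
m=cv2.morphologyEx(m,cv2.MORPH_CLOSE,np.ones((9,9)))
c=max(cv2.findContours(m,0,1)[0],key=cv2.contourArea)+np.array([420,185])
rect=cv2.minAreaRect(c.astype(np.float32));P=np.array([onplane(t,*p,.026) for p in cv2.boxPoints(rect)]);print(rect,P,P.mean(0))
```

```text
cap top [0.4691 0.2299 0.135 ] [0.4717 0.2264 0.135 ]
depth [0.4686 0.2293 0.139 ] blocktop [0.4693 0.2615 0.068 ]
hole top [ 0.4975 -0.202   0.026 ] side [ 0.5006 -0.2026  0.026 ] [ 0.495  -0.208   0.0283]
screw [ 0.4787 -0.2712  0.028 ] [ 0.48   -0.2723  0.028 ]
(array([ 0.4991, -0.2024,  0.0258]), np.float64(0.003166381934565364)) (array([0.4709, 0.2302, 0.1315]), np.float64(0.0027747884618252463))
((278.0, 228.0), (0.0, 0.0), 0.0)
[[0.4442 0.2161 0.063 ]
 [0.4442 0.2161 0.063 ]
 [0.4442 0.2161 0.063 ]
 [0.4442 0.2161 0.063 ]]
plate
((466.176513671875, 214.7941436767578), (13.824529647827148, 11.156637191772461), 14.03624439239502) [[ 0.4703 -0.2461  0.026 ]
 [ 0.4985 -0.2545  0.026 ]
 [ 0.4896 -0.2883  0.026 ]
 [ 0.4615 -0.2799  0.026 ]] [ 0.48   -0.2672  0.026 ]
```

Emit:
servo_tool([
  {"turn":7.9},
  {"turn":7.9},
  {"turn":7.9},
  {"turn":7.9},
  {"turn":7.9},
  {"turn":7.9},
  {"turn":7.9},
  {"turn":7.9},
], fingers=0.5)

```text
$.rows[0]: bad value
```

Emit:
servo_tool([
  {"turn":7.8},
  {"turn":7.8},
  {},
  {},
])

```text
$.rows[0]: bad value
```

```bash
cat >> h.py <<'E'
def axes():
    from scipy.spatial.transform import Rotation as Ro
    s=r.state(); return s, Ro.from_euler('xyz',s['ee_rot']).as_matrix()
def to(p):
    s,R=axes(); d=R.T@(np.array(p)-s['tcp_pos'])*1000
    print('t',round(s['time_s'],2),'tcp',s['tcp_pos'].round(4),'rpy deg',np.degrees(s['ee_rot']).round(2),'F',s['force'].round(2),'w',s['gripper_width'].round(4)); print('tool shift mm',d.round(1))
E
python3 -c "
from h import *
to([.470,.229,.20])"
```

```text
Traceback (most recent call last):
  File "h.py", line 28, in to
    print('t',round(s['time_s'],2),'tcp',s['tcp_pos'].round(4),'rpy deg',np.degrees(s['ee_rot']).round(2),'F',s['force'].round(2),'w',s['gripper_width'].round(4)); print('tool shift mm',d.round(1))
                                                                                                                                      ^^^^^^^^^^^^^^^^^^^^^^^^
AttributeError: 'float' object has no attribute 'round'
```

All four numbers are needed in each row.

Emit:
servo_tool([
  {"x":0,"y":0,"z":0,"turn":7.9},
  {"x":0,"y":0,"z":0,"turn":7.9},
  {"x":0,"y":0,"z":0,"turn":7.9},
  {"x":0,"y":0,"z":0,"turn":7.9},
  {"x":0,"y":0,"z":0,"turn":7.9},
  {"x":0,"y":0,"z":0,"turn":7.9},
  {"x":0,"y":0,"z":0,"turn":7.9},
  {"x":0,"y":0,"z":0,"turn":7.9},
], fingers=0.5)

```text
time_s: 0.9
tcp_pos: [0.233, 0.633, 0.2305]
ee_rot: [-3.141, 0.001, 1.68]
force: [-0.0, 0.3, -0.1]
gripper_width: 0.043
```

Emit:
servo_tool([
  {"x":0,"y":0,"z":0,"turn":7.8},
  {"x":0,"y":0,"z":0,"turn":7.8},
  {"x":0,"y":0,"z":0,"turn":0},
  {"x":0,"y":0,"z":0,"turn":0},
])

```text
time_s: 1.3
tcp_pos: [0.2331, 0.6332, 0.2308]
ee_rot: [-3.141, 0.001, 1.417]
force: [-0.3, 0.2, 0.1]
gripper_width: 0.0427
```

```bash
sed -i "s/s\['gripper_width'\].round(4)/round(float(s['gripper_width']),4)/" h.py
python3 -c "
from h import *
to([.470,.229,.20])"
```

```text
t 1.3 tcp [0.2331 0.6332 0.2308] rpy deg [-1.7999e+02  5.0000e-02  8.1170e+01] F [-0.33  0.24  0.06] w 0.0427
tool shift mm [-363.   296.1   31. ]
```

Emit:
servo_tool([
  {"x":-36,"y":30,"z":0,"turn":0},
  {"x":-36,"y":30,"z":0,"turn":0},
  {"x":-36,"y":30,"z":0,"turn":0},
  {"x":-36,"y":30,"z":0,"turn":0},
  {"x":-36,"y":30,"z":0,"turn":0},
  {"x":-36,"y":30,"z":0,"turn":0},
  {"x":-36,"y":30,"z":0,"turn":0},
  {"x":-36,"y":30,"z":0,"turn":0},
])

```text
time_s: 2.1
tcp_pos: [0.4257, 0.3097, 0.2314]
ee_rot: [3.141, -0.0, 1.417]
force: [0.9, -0.2, -0.3]
gripper_width: 0.0426
```

Emit:
servo_tool([
  {"x":-36,"y":28,"z":0,"turn":0},
  {"x":-36,"y":28,"z":0,"turn":0},
  {"x":0,"y":0,"z":0,"turn":0},
  {"x":0,"y":0,"z":0,"turn":0},
  {"x":0,"y":0,"z":0,"turn":0},
])

```text
time_s: 2.6
tcp_pos: [0.4688, 0.2321, 0.2312]
ee_rot: [-3.141, -0.0, 1.415]
force: [-0.1, -0.2, 0.3]
gripper_width: 0.043
```

Run:
```python
from h import *
to([.470,.229,.155])
f=grab('side');save('side1',f,(220,60,380,220),4);print(proj(f,r.state()['tcp_pos']))
g=grab('top');save('top1',g,(200,120,360,260),4);print(proj(g,r.state()['tcp_pos']))
a=cv2.imread('pics/side1.png');b=cv2.imread('pics/top1.png')
cv2.imwrite('pics/m1.png',np.hstack([cv2.resize(a,(400,400)),cv2.resize(b,(400,350))[:350].copy() if 0 else cv2.copyMakeBorder(cv2.resize(b,(400,350)),0,50,0,0,0)]))
```

```text
t 2.6 tcp [0.4688 0.2321 0.2312] rpy deg [-1.7998e+02 -2.0000e-02  8.1070e+01] F [-0.13 -0.22  0.35] w 0.043
tool shift mm [-2.9  1.7 76.2]
(np.float64(275.9260120695264), np.float64(126.19611057590836))
(np.float64(261.0771756656277), np.float64(210.09378482119456))
```

View pics/m1.png

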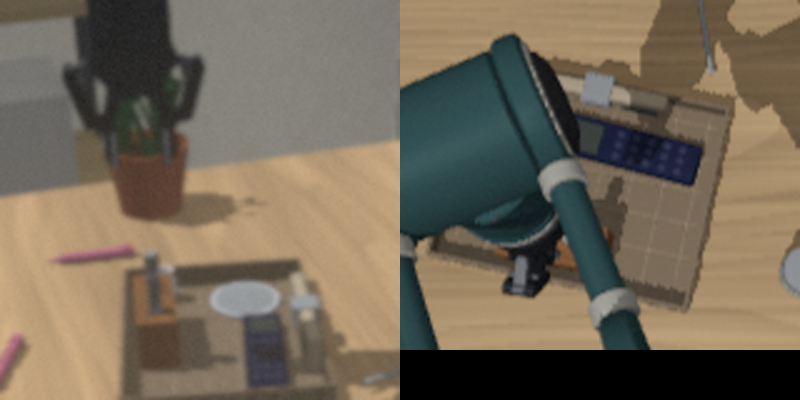

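The side crop shows the fingertips at about px (264..293,124) and the punch cap at (280.6,161). The arm hides the block in the top view. I'll descend part way, then check centring.

Emit:
servo_tool([
  {"x":-1,"y":1,"z":18,"turn":0},
  {"x":-1,"y":1,"z":18,"turn":0},
  {"x":0,"y":0,"z":18,"turn":0},
  {"x":0,"y":0,"z":18,"turn":0},
  {"x":0,"y":0,"z":18,"turn":0},
  {"x":0,"y":0,"z":0,"turn":0},
  {"x":0,"y":0,"z":0,"turn":0},
])

```text
time_s: 3.4
tcp_pos: [0.4702, 0.2301, 0.1413]
ee_rot: [-3.141, 0.0, 1.415]
force: [0.4, 0.3, 0.2]
gripper_width: 0.0426
```

Run:
```python
from h import *
to([.470,.229,.0775])
f=grab('side');save('side2',f,(240,110,320,210),6);print(proj(f,r.state()['tcp_pos']),proj(f,[.470,.229,.135]))
```

```text
t 3.4 tcp [0.4702 0.2301 0.1413] rpy deg [-1.7996e+02  2.0000e-02  8.1100e+01] F [0.45 0.28 0.25] w 0.0426
tool shift mm [-1.1 -0.  63.8]
(np.float64(279.7994579272292), np.float64(158.49963666161133)) (np.float64(279.7387346002662), np.float64(161.175607232566))
```

View pics/side2.png

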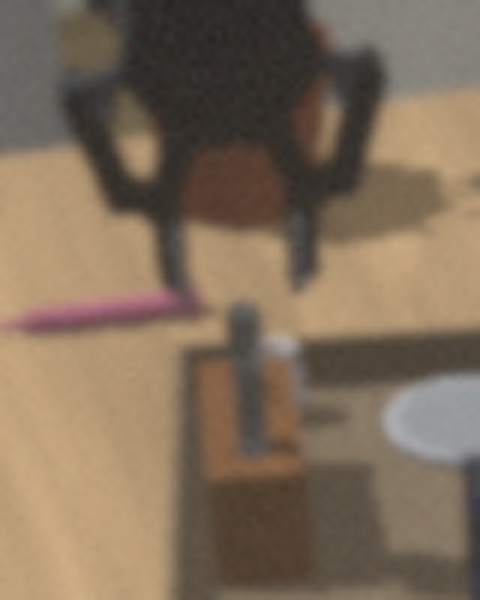

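Fingertips are at crop columns 178 and 301 (centre ~241) and the punch cap at 243, so they are centred to about 1 mm. Descend and grip.

Emit:
servo_tool([
  {"x":0,"y":0.7,"z":13,"turn":0},
  {"x":-1,"y":0,"z":13,"turn":0},
  {"x":0,"y":0,"z":13,"turn":0},
  {"x":0,"y":0,"z":13,"turn":0},
  {"x":0,"y":0,"z":11,"turn":0},
  {"x":0,"y":0,"z":0,"turn":0},
  {"x":0,"y":0,"z":0,"turn":0},
  {"x":0,"y":0,"z":0,"turn":0},
])

```text
time_s: 4.25
tcp_pos: [0.4719, 0.2283, 0.0788]
ee_rot: [3.141, -0.001, 1.413]
force: [0.6, 0.4, 0.2]
gripper_width: 0.0423
```

Emit:
servo_tool([
  {"x":0,"y":0,"z":0,"turn":0},
  {"x":0,"y":0,"z":0,"turn":0},
  {"x":0,"y":0,"z":0,"turn":0},
  {"x":0,"y":0,"z":0,"turn":0},
  {"x":0,"y":0,"z":0,"turn":0},
  {"x":0,"y":0,"z":0,"turn":0},
  {"x":0,"y":0,"z":0,"turn":0},
], fingers=0)

```text
time_s: 4.95
tcp_pos: [0.4714, 0.2284, 0.0789]
ee_rot: [3.142, -0.0, 1.413]
force: [-3.2, -0.1, 6.8]
gripper_width: 0.0119
```

```bash
python3 -c "
from h import *
to([.470,.229,.0775])"
```

```text
t 4.95 tcp [0.4714 0.2284 0.0789] rpy deg [ 1.800e+02 -3.000e-02  8.098e+01] F [-3.16 -0.06  6.84] w 0.0119
tool shift mm [ 0.4 -1.5  1.4]
```

Emit:
servo_tool([
  {"x":0,"y":-0.5,"z":-5,"turn":0},
  {"x":0,"y":0,"z":-10,"turn":0},
  {"x":0,"y":0,"z":-15,"turn":0},
  {"x":0,"y":0,"z":-20,"turn":0},
  {"x":0,"y":0,"z":-20,"turn":0},
  {"x":0,"y":0,"z":-20,"turn":0},
  {"x":0,"y":0,"z":-20,"turn":0},
  {"x":0,"y":0,"z":0,"turn":0},
])

```text
time_s: 5.75
tcp_pos: [0.4736, 0.2292, 0.1929]
ee_rot: [3.135, -0.004, 1.413]
force: [1.2, 0.1, -2.1]
gripper_width: 0.0116
```

Run:
```python
from h import *
to([.499,-.2024,.19])
f=grab('side');save('side3',f,(240,90,320,190),6);s=r.state()['tcp_pos'];print(proj(f,s))
```

```text
t 5.75 tcp [0.4736 0.2292 0.1929] rpy deg [179.6   -0.24  80.98] F [ 1.17  0.12 -2.12] w 0.0116
tool shift mm [-422.3   92.8    1.8]
(np.float64(279.02847764488985), np.float64(141.41888973455107))
```

View pics/side3.png

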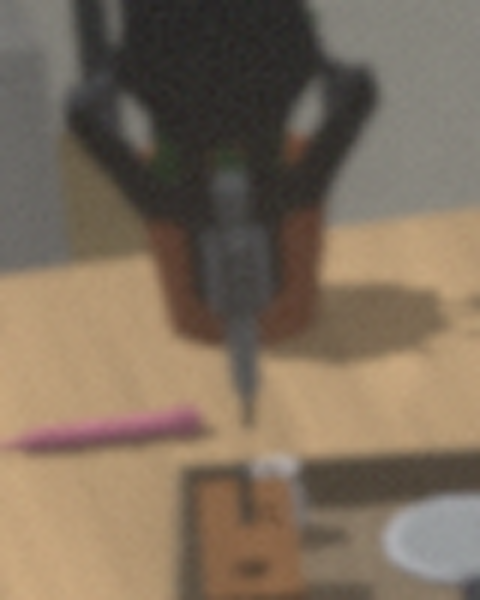

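The side crop shows the punch held upright and clear, with its tip at px (281.2,160.5) and the empty hole below at (282,184). Moving over to the clip.

Emit:
servo_tool([
  {"x":-25,"y":5.5,"z":0,"turn":0},
  {"x":-42,"y":9.2,"z":0,"turn":0},
  {"x":-42,"y":9.2,"z":0,"turn":0},
  {"x":-42,"y":9.2,"z":0,"turn":0},
  {"x":-42,"y":9.2,"z":0,"turn":0},
  {"x":-42,"y":9.2,"z":0,"turn":0},
  {"x":-42,"y":9.2,"z":0,"turn":0},
  {"x":-42,"y":9.2,"z":0,"turn":0},
])

```text
time_s: 6.6
tcp_pos: [0.4889, -0.0994, 0.1871]
ee_rot: [-3.14, -0.0, 1.413]
force: [0.9, -0.3, -0.9]
gripper_width: 0.0118
```

Emit:
servo_tool([
  {"x":-42,"y":9.2,"z":0,"turn":0},
  {"x":-42,"y":9.2,"z":0,"turn":0},
  {"x":-19,"y":4,"z":0,"turn":0},
  {"x":0,"y":0,"z":20,"turn":0},
  {"x":0,"y":0,"z":20,"turn":0},
  {"x":0,"y":0,"z":20,"turn":0},
  {"x":0,"y":0,"z":15,"turn":0},
  {"x":0,"y":0,"z":0,"turn":0},
])

```text
time_s: 7.4
tcp_pos: [0.4932, -0.2018, 0.1097]
ee_rot: [-3.135, -0.002, 1.413]
force: [0.2, 0.8, -1.2]
gripper_width: 0.0121
```

Run:
```python
from h import *
to([.499,-.2024,.12])
f=grab('side');save('side4',f,(305,245,405,345),4);s=r.state()['tcp_pos'];print(proj(f,s),proj(f,s-[0,0,.065]),proj(f,s-[0,0,.060]))
g=grab('top');save('top4',g,(390,160,490,260),4);print(proj(g,s-[0,0,.065]))
cv2.imwrite('pics/m4.png',np.hstack([cv2.imread('pics/side4.png'),cv2.imread('pics/top4.png')]))
```

```text
t 7.4 tcp [ 0.4932 -0.2018  0.1097] rpy deg [-1.7962e+02 -1.0000e-01  8.0980e+01] F [ 0.23  0.77 -1.23] w 0.0121
tool shift mm [  0.4   5.7 -10.3]
(np.float64(347.08540407350915), np.float64(276.10535923532666)) (np.float64(346.5131897834522), np.float64(301.2987056378257)) (np.float64(346.55559861184963), np.float64(299.450561645077))
(np.float64(442.5772454632233), np.float64(208.32255144786612))
```

View pics/m4.png

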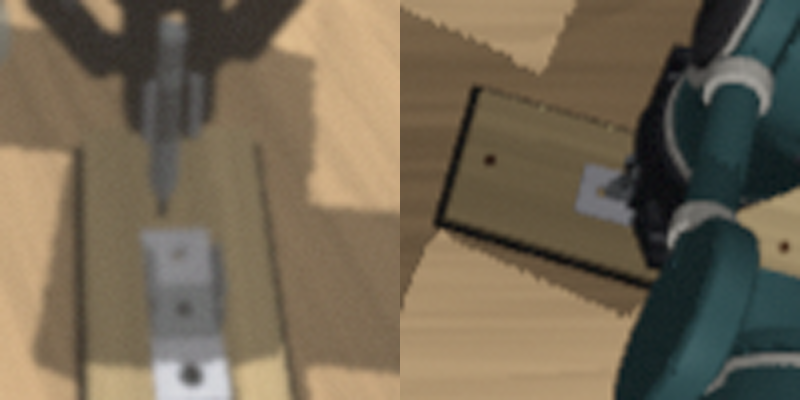

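Left (side view): punch tip at (345.3,297.5), open hole at (350,308.3). Right (top view): hole at (440,207.5), tip just beside it at about (442,208.5).

```bash
cat >> h.py <<'E'
def tri(a,b):
    (o1,d1),(o2,d2)=a,b
    k=np.linalg.lstsq(np.c_[d1,-d2],o2-o1,rcond=None)[0];p,q=o1+d1*k[0],o2+d2*k[1];return (p+q)/2,np.linalg.norm(p-q)
E
python3 - <<'E'
from h import *
f=grab('side');g=grab('top')
for n,a,b in(('tip',(345.25,297.5),(442.2,208.5)),('hole',(350,308.25),(440,207.5)),('hole0',(349.4,308),(440.4,208.2))):
    print(n,tri(ray(f,*a),ray(g,*b)),'side at z',onplane(f,*a,.05 if n=='tip' else .026),'top',onplane(g,*b,.05 if n=='tip' else .026))
a=cv2.resize(g['pixels'][195:220,425:457],(640,500),interpolation=cv2.INTER_CUBIC)
cv2.imwrite('pics/top5.png',a[...,::-1])
E
```

```text
tip (array([ 0.49296414, -0.19941863,  0.05422942]), np.float64(8.932875488790991e-05)) side at z [ 0.49435871 -0.19572423  0.05      ] top [ 0.49355597 -0.20049873  0.05      ]
hole (array([ 0.50085026, -0.20182291,  0.02398784]), np.float64(0.0025770811208827788)) side at z [ 0.50149032 -0.20353745  0.026     ] top [ 0.4993096  -0.20102758  0.026     ]
hole0 (array([ 0.49905944, -0.20238147,  0.02583603]), np.float64(0.0031663819345654296)) side at z [ 0.50062749 -0.20258669  0.026     ] top [ 0.49747125 -0.2019776   0.026     ]
```

View pics/top5.png

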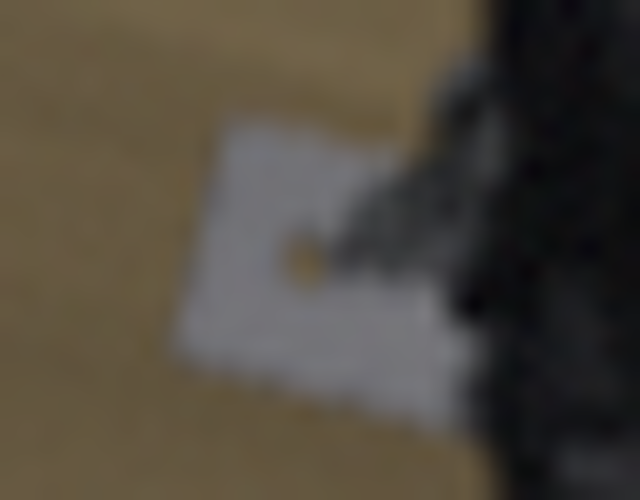

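Close top crop: hole at about (439.8,207.7), tip just to its right at about (441.6,207.6). The two views disagree on the gap in x (3 vs 7 mm), so I'll take the middle, +5 mm in x, lower and look again.

Emit:
servo_tool([
  {"x":0,"y":3,"z":0,"turn":0},
  {"x":0,"y":2.3,"z":0,"turn":0},
  {"x":0,"y":0,"z":5,"turn":0},
  {"x":0,"y":0,"z":5,"turn":0},
  {"x":0,"y":0,"z":3,"turn":0},
  {"x":0,"y":0,"z":0,"turn":0},
  {"x":0,"y":0,"z":0,"turn":0},
])

```text
time_s: 8.3
tcp_pos: [0.5009, -0.2038, 0.0999]
ee_rot: [-3.141, -0.0, 1.413]
force: [0.2, -0.7, -1.4]
gripper_width: 0.0119
```

Run:
```python
from h import *
to([.499,-.2024,.09])
f=grab('side');g=grab('top');s=r.state()['tcp_pos'];print(proj(f,s-[0,0,.060]),proj(g,s-[0,0,.060]))
def c(im,x,y,w,h): return cv2.resize(im[y:y+h,x:x+w],(400,500),interpolation=cv2.INTER_CUBIC)
m=np.hstack([c(f['pixels'],330,280,40,50),c(g['pixels'],427,190,32,40)])
cv2.imwrite('pics/m6.png',m[...,::-1])
```

```text
t 8.3 tcp [ 0.5009 -0.2038  0.0999] rpy deg [-1.7996e+02 -1.0000e-02  8.0980e+01] F [ 0.23 -0.65 -1.38] w 0.0119
tool shift mm [ 1.1 -2.1  9.9]
(np.float64(350.0984809219682), np.float64(303.2666790818512)) (np.float64(442.4847734928536), np.float64(206.0222813603993))
```

View pics/m6.png

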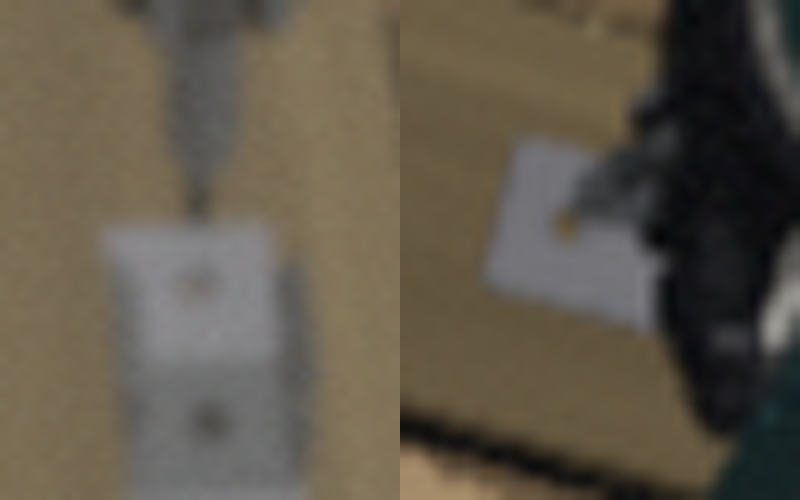

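Side: tip at (349.6,301.5), hole at (349.2,308). Top: tip about (441,206.6), hole (439.9,207.7). Allowing for the drop still to come, the tip needs about −1 mm in x and −1.7 mm in y. Correct, lower, check.

Emit:
servo_tool([
  {"x":-1.8,"y":-0.8,"z":0,"turn":0},
  {"x":0,"y":0,"z":1,"turn":0},
  {"x":0,"y":0,"z":1,"turn":0},
  {"x":0,"y":0,"z":1,"turn":0},
  {"x":0,"y":0,"z":0,"turn":0},
  {"x":0,"y":0,"z":0,"turn":0},
])

```text
time_s: 9.0
tcp_pos: [0.5, -0.2055, 0.0972]
ee_rot: [-3.141, -0.0, 1.413]
force: [-0.4, 0.3, -1.4]
gripper_width: 0.0117
```

Emit:
servo_tool([
  {"x":0,"y":0,"z":1,"turn":0},
  {"x":0,"y":0,"z":1,"turn":0},
  {"x":0,"y":0,"z":1,"turn":0},
  {"x":0,"y":0,"z":1,"turn":0},
  {"x":0,"y":0,"z":0,"turn":0},
  {"x":0,"y":0,"z":0,"turn":0},
])

```text
time_s: 9.6
tcp_pos: [0.5001, -0.2056, 0.0933]
ee_rot: [-3.142, -0.0, 1.413]
force: [-0.0, -0.9, -1.1]
gripper_width: 0.0122
```

Run:
```python
from h import *
to([.499,-.2024,.09])
f=grab('side');g=grab('top');s=r.state()['tcp_pos'];print(proj(f,s-[0,0,.060]),proj(g,s-[0,0,.060]))
def c(im,x,y,w,h): return cv2.resize(im[y:y+h,x:x+w],(400,500),interpolation=cv2.INTER_CUBIC)
m=np.hstack([c(f['pixels'],336,290,24,30),c(g['pixels'],432,197,16,20)])
cv2.imwrite('pics/m7.png',m[...,::-1])
```

```text
t 9.6 tcp [ 0.5001 -0.2056  0.0933] rpy deg [-180.     -0.     80.98] F [-0.02 -0.89 -1.1 ] w 0.0122
tool shift mm [ 3.  -1.6  3.3]
(np.float64(349.77654121915907), np.float64(306.5812870067497)) (np.float64(442.4510884138736), np.float64(206.81593831104965))
```

View pics/m7.png

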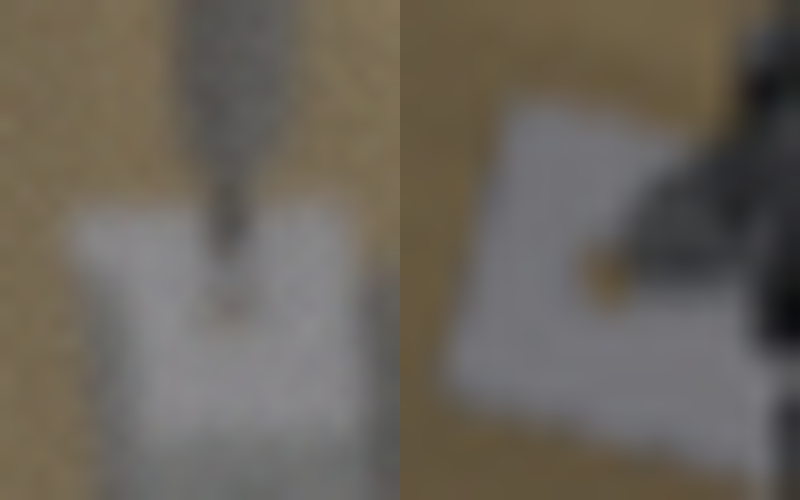

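Side: the tip is in line with the hole in column (230 vs 228) and about 3 px above it. Top: only the nose is visible beside the hole at (439.9,207.6). That puts it aligned within ~1.5 mm, so I'll feel downwards gently.

Emit:
servo_tool([
  {"x":0.6,"y":0,"z":1,"turn":0},
  {"x":0,"y":0,"z":1,"turn":0},
  {"x":0,"y":0,"z":1,"turn":0},
  {"x":0,"y":0,"z":1,"turn":0},
  {"x":0,"y":0,"z":0,"turn":0},
  {"x":0,"y":0,"z":0,"turn":0},
])

```text
time_s: 10.3
tcp_pos: [0.5001, -0.2049, 0.0892]
ee_rot: [-3.141, -0.0, 1.414]
force: [0.1, -0.5, -2.8]
gripper_width: 0.0118
```

Emit:
servo_tool([
  {"x":0,"y":0,"z":1,"turn":0},
  {"x":0,"y":0,"z":1,"turn":0},
  {"x":0,"y":0,"z":0,"turn":0},
  {"x":0,"y":0,"z":0,"turn":0},
])

```text
time_s: 10.7
tcp_pos: [0.5001, -0.2049, 0.0872]
ee_rot: [-3.141, -0.0, 1.413]
force: [0.6, -0.2, -0.8]
gripper_width: 0.0116
```

Emit:
servo_tool([
  {"x":0,"y":0,"z":1,"turn":0},
  {"x":0,"y":0,"z":0.5,"turn":0},
  {"x":0,"y":0,"z":0,"turn":0},
  {"x":0,"y":0,"z":0,"turn":0},
])

```text
time_s: 11.1
tcp_pos: [0.5002, -0.2049, 0.0858]
ee_rot: [-3.142, -0.0, 1.413]
force: [0.1, -0.5, -1.4]
gripper_width: 0.0121
```

Emit:
servo_tool([
  {"x":0,"y":0,"z":1,"turn":0},
  {"x":0,"y":0,"z":0,"turn":0},
  {"x":0,"y":0,"z":0,"turn":0},
])

```text
time_s: 11.4
tcp_pos: [0.5002, -0.2049, 0.0847]
ee_rot: [-3.142, -0.0, 1.414]
force: [0.9, 1.1, -1.5]
gripper_width: 0.0115
```

Emit:
servo_tool([
  {"x":0,"y":0,"z":1,"turn":0},
  {"x":0,"y":0,"z":0,"turn":0},
  {"x":0,"y":0,"z":0,"turn":0},
])

```text
time_s: 11.7
tcp_pos: [0.5001, -0.205, 0.0837]
ee_rot: [-3.141, 0.0, 1.413]
force: [0.1, -0.3, -2.0]
gripper_width: 0.0117
```

Run:
```python
from h import *
import time
to([.5,-.2049,.08])
f=grab('side');print(r.state()['force'])
f2=grab('side');print(r.state()['force']);save('side8',f,(336,290,360,320),16)
```

```text
t 11.7 tcp [ 0.5001 -0.205   0.0837] rpy deg [-179.99    0.     80.98] F [ 0.07 -0.31 -2.04] w 0.0117
tool shift mm [ 0.  -0.1  3.7]
[-0.60247237  0.52300741 -0.81874907]
[-0.03095131  0.31051335 -1.03960756]
```

Emit:
servo_tool([
  {"x":0,"y":0,"z":1,"turn":0},
  {"x":0,"y":0,"z":1,"turn":0},
  {"x":0,"y":0,"z":0,"turn":0},
  {"x":0,"y":0,"z":0,"turn":0},
])

```text
time_s: 12.2
tcp_pos: [0.5001, -0.2049, 0.0817]
ee_rot: [-3.141, -0.0, 1.413]
force: [0.0, 0.8, -0.9]
gripper_width: 0.0114
```

Emit:
servo_tool([
  {"x":0,"y":0,"z":1,"turn":0},
  {"x":0,"y":0,"z":0,"turn":0},
  {"x":0,"y":0,"z":0,"turn":0},
])

```text
time_s: 12.5
tcp_pos: [0.5003, -0.205, 0.0809]
ee_rot: [3.141, 0.0, 1.413]
force: [-0.1, -0.5, -1.0]
gripper_width: 0.0116
```

Emit:
servo_tool([
  {"x":0,"y":0,"z":1,"turn":0},
  {"x":0,"y":0,"z":0,"turn":0},
  {"x":0,"y":0,"z":0,"turn":0},
])

```text
time_s: 12.8
tcp_pos: [0.5004, -0.205, 0.08]
ee_rot: [3.141, 0.0, 1.413]
force: [-0.2, -0.1, 1.5]
gripper_width: 0.0119
```

Run:
```python
from h import *
f=grab('side');g=grab('top');print(r.state()['force'])
def c(im,x,y,w,h): return cv2.resize(im[y:y+h,x:x+w],(400,500),interpolation=cv2.INTER_CUBIC)
m=np.hstack([c(f['pixels'],336,290,24,30),c(g['pixels'],432,197,16,20)])
cv2.imwrite('pics/m9.png',m[...,::-1])
```

```text
[0.74134521 0.77616673 1.16326101]
```

View pics/m9.png

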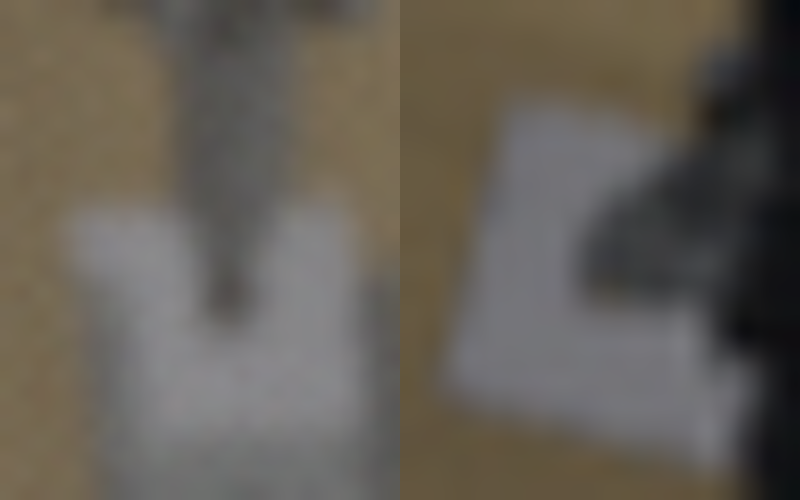

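The rod now disappears into the hole, ending at side crop (228,315) right where the hole is, with about 2.3 N of contact. Press in small steps.

Emit:
servo_tool([
  {"x":0,"y":0,"z":1,"turn":0},
  {"x":0,"y":0,"z":0,"turn":0},
  {"x":0,"y":0,"z":0,"turn":0},
])

```text
time_s: 13.2
tcp_pos: [0.5004, -0.2051, 0.0791]
ee_rot: [3.141, 0.0, 1.413]
force: [-0.9, 0.5, 2.8]
gripper_width: 0.0121
```

Emit:
servo_tool([
  {"x":0,"y":0,"z":1,"turn":0},
  {"x":0,"y":0,"z":0,"turn":0},
  {"x":0,"y":0,"z":0,"turn":0},
])

```text
time_s: 13.5
tcp_pos: [0.5004, -0.2051, 0.0781]
ee_rot: [3.141, 0.0, 1.414]
force: [-1.0, 0.5, 4.8]
gripper_width: 0.0119
```

Emit:
servo_tool([
  {"x":0,"y":0,"z":1,"turn":0},
  {"x":0,"y":0,"z":0,"turn":0},
  {"x":0,"y":0,"z":0,"turn":0},
])

```text
time_s: 13.8
tcp_pos: [0.5005, -0.2051, 0.0773]
ee_rot: [3.141, 0.0, 1.414]
force: [-0.8, 0.4, 6.3]
gripper_width: 0.0121
```

Emit:
servo_tool([
  {"x":0,"y":0,"z":0.4,"turn":0},
  {"x":0,"y":0,"z":0,"turn":0},
  {"x":0,"y":0,"z":0,"turn":0},
])

```text
time_s: 14.1
tcp_pos: [0.5005, -0.2051, 0.077]
ee_rot: [3.141, 0.0, 1.413]
force: [-1.4, -0.1, 7.8]
gripper_width: 0.0121
```

Emit:
servo_tool([
  {"x":0,"y":0,"z":0.4,"turn":0},
  {"x":0,"y":0,"z":0,"turn":0},
  {"x":0,"y":0,"z":0,"turn":0},
])

```text
time_s: 14.4
tcp_pos: [0.5005, -0.2051, 0.0767]
ee_rot: [3.141, 0.0, 1.414]
force: [-2.0, 0.7, 7.0]
gripper_width: 0.0119
```

Emit:
servo_tool([
  {"x":0,"y":0,"z":0.4,"turn":0},
  {"x":0,"y":0,"z":0,"turn":0},
  {"x":0,"y":0,"z":0,"turn":0},
])

```text
time_s: 14.7
tcp_pos: [0.5005, -0.2052, 0.0765]
ee_rot: [3.141, 0.0, 1.413]
force: [-2.4, -0.1, 8.5]
gripper_width: 0.0117
```

Emit:
servo_tool([
  {"x":0,"y":-0.4,"z":0.3,"turn":0},
  {"x":0,"y":0,"z":0,"turn":0},
  {"x":0,"y":0,"z":0,"turn":0},
])

```text
time_s: 15.0
tcp_pos: [0.5004, -0.2052, 0.0763]
ee_rot: [3.14, 0.0, 1.413]
force: [-1.0, 0.9, 9.3]
gripper_width: 0.0116
```

Emit:
servo_tool([
  {"x":0,"y":0,"z":0.3,"turn":0},
  {"x":0,"y":0,"z":0,"turn":0},
  {"x":0,"y":0,"z":0,"turn":0},
])

```text
time_s: 15.3
tcp_pos: [0.5004, -0.2052, 0.0761]
ee_rot: [3.14, 0.0, 1.413]
force: [-1.9, 0.7, 8.9]
gripper_width: 0.0119
```

Emit:
servo_tool([
  {"x":0,"y":0,"z":0.3,"turn":0},
  {"x":0,"y":0,"z":0,"turn":0},
  {"x":0,"y":0,"z":0,"turn":0},
])

```text
time_s: 15.6
tcp_pos: [0.5004, -0.2052, 0.0759]
ee_rot: [3.14, 0.0, 1.413]
force: [-0.5, 0.5, 9.7]
gripper_width: 0.0119
```

Emit:
servo_tool([
  {"x":0,"y":0,"z":0.3,"turn":0},
  {"x":0,"y":0,"z":0,"turn":0},
  {"x":0,"y":0,"z":0,"turn":0},
])

```text
time_s: 15.9
tcp_pos: [0.5005, -0.2052, 0.0757]
ee_rot: [3.14, 0.0, 1.413]
force: [-1.7, 0.7, 11.0]
gripper_width: 0.0116
```

Emit:
servo_tool([
  {"x":0,"y":0,"z":0.3,"turn":0},
  {"x":0,"y":0,"z":0,"turn":0},
  {"x":0,"y":0,"z":0,"turn":0},
])

```text
time_s: 16.2
tcp_pos: [0.5005, -0.2052, 0.0755]
ee_rot: [3.14, 0.0, 1.413]
force: [-2.9, 0.9, 10.2]
gripper_width: 0.0118
```

Emit:
servo_tool([
  {"x":0,"y":-0.3,"z":0.3,"turn":0},
  {"x":0,"y":0,"z":0,"turn":0},
  {"x":0,"y":0,"z":0,"turn":0},
])

```text
time_s: 16.5
tcp_pos: [0.5004, -0.2055, 0.0744]
ee_rot: [3.139, 0.001, 1.414]
force: [-0.3, -1.1, 6.1]
gripper_width: 0.0115
```

The force fell from about 11 N to 6 N and the tool dropped 1 mm, so it has snapped. Lift off straight and go back.

Emit:
servo_tool([
  {"x":0,"y":0,"z":0,"turn":0},
  {"x":0,"y":0,"z":-3,"turn":0},
  {"x":0,"y":0,"z":-5,"turn":0},
  {"x":0,"y":0,"z":-10,"turn":0},
  {"x":0,"y":0,"z":-20,"turn":0},
  {"x":0,"y":0,"z":-25,"turn":0},
  {"x":0,"y":0,"z":-25,"turn":0},
  {"x":0,"y":0,"z":-25,"turn":0},
])

```text
time_s: 17.3
tcp_pos: [0.4984, -0.2042, 0.1872]
ee_rot: [-3.139, -0.001, 1.413]
force: [1.0, -1.4, -1.5]
gripper_width: 0.0118
```

```bash
python3 -c "
from h import *
to([.4714,.2284,.19])"
```

```text
t 17.3 tcp [ 0.4984 -0.2042  0.1872] rpy deg [-1.7987e+02 -5.0000e-02  8.0990e+01] F [ 0.98 -1.43 -1.54] w 0.0118
tool shift mm [423.1 -94.5  -2.2]
```

Emit:
servo_tool([
  {"x":20,"y":-4.5,"z":-3,"turn":0},
  {"x":40,"y":-9,"z":0,"turn":0},
  {"x":40,"y":-9,"z":0,"turn":0},
  {"x":40,"y":-9,"z":0,"turn":0},
  {"x":40,"y":-9,"z":0,"turn":0},
  {"x":40,"y":-9,"z":0,"turn":0},
  {"x":40,"y":-9,"z":0,"turn":0},
  {"x":40,"y":-9,"z":0,"turn":0},
])

```text
time_s: 18.1
tcp_pos: [0.4784, 0.1036, 0.1895]
ee_rot: [-3.14, 0.0, 1.413]
force: [1.1, 0.2, -0.2]
gripper_width: 0.0118
```

Emit:
servo_tool([
  {"x":40,"y":-9,"z":0,"turn":0},
  {"x":40,"y":-9,"z":0,"turn":0},
  {"x":30,"y":-6,"z":0,"turn":0},
  {"x":13,"y":-3,"z":0,"turn":0},
  {"x":0,"y":0,"z":0,"turn":0},
  {"x":0,"y":0,"z":0,"turn":0},
  {"x":0,"y":0,"z":0,"turn":0},
])

```text
time_s: 18.8
tcp_pos: [0.4723, 0.2264, 0.1895]
ee_rot: [-3.141, 0.001, 1.412]
force: [-0.3, 0.7, -1.5]
gripper_width: 0.0115
```

```bash
python3 -c "
from h import *
to([.4714,.2284,.14])"
```

```text
t 18.8 tcp [0.4723 0.2264 0.1895] rpy deg [-1.7997e+02  5.0000e-02  8.0920e+01] F [-0.31  0.67 -1.48] w 0.0115
tool shift mm [ 1.9 -1.2 49.5]
```

Emit:
servo_tool([
  {"x":1.8,"y":-2,"z":0,"turn":0},
  {"x":0,"y":0,"z":15,"turn":0},
  {"x":0,"y":0,"z":15,"turn":0},
  {"x":0,"y":0,"z":15,"turn":0},
  {"x":0,"y":0,"z":15,"turn":0},
  {"x":0,"y":0,"z":10,"turn":0},
  {"x":0,"y":0,"z":0,"turn":0},
  {"x":0,"y":0,"z":0,"turn":0},
])

```text
time_s: 19.6
tcp_pos: [0.4707, 0.2299, 0.1194]
ee_rot: [-3.141, 0.0, 1.414]
force: [0.5, 0.5, -2.0]
gripper_width: 0.0115
```

```bash
python3 -c "
from h import *
to([.4705,.2285,.105]);grab('side');print(r.state()['force'])"
```

```text
t 19.6 tcp [0.4707 0.2299 0.1194] rpy deg [-1.7997e+02  2.0000e-02  8.0990e+01] F [ 0.47  0.47 -1.99] w 0.0115
tool shift mm [-1.4  0.1 14.4]
[-0.09519468  0.47157822 -2.91686832]
```

Emit:
servo_tool([
  {"x":-1.4,"y":0,"z":0,"turn":0},
  {"x":0,"y":0,"z":2,"turn":0},
  {"x":0,"y":0,"z":2,"turn":0},
  {"x":0,"y":0,"z":2,"turn":0},
  {"x":0,"y":0,"z":2,"turn":0},
  {"x":0,"y":0,"z":2,"turn":0},
  {"x":0,"y":0,"z":0,"turn":0},
  {"x":0,"y":0,"z":0,"turn":0},
])

```text
time_s: 20.45
tcp_pos: [0.4704, 0.2284, 0.1096]
ee_rot: [-3.141, 0.0, 1.413]
force: [0.5, -0.0, -1.0]
gripper_width: 0.0113
```

Emit:
servo_tool([
  {"x":0,"y":0,"z":1,"turn":0},
  {"x":0,"y":0,"z":1,"turn":0},
  {"x":0,"y":0,"z":1,"turn":0},
  {"x":0,"y":0,"z":1,"turn":0},
  {"x":0,"y":0,"z":0,"turn":0},
])

```text
time_s: 20.95
tcp_pos: [0.4704, 0.2284, 0.1056]
ee_rot: [-3.141, 0.0, 1.413]
force: [-0.0, 0.5, -1.3]
gripper_width: 0.0117
```

Emit:
servo_tool([
  {"x":0,"y":0,"z":1,"turn":0},
  {"x":0,"y":0,"z":1,"turn":0},
  {"x":0,"y":0,"z":0,"turn":0},
])

```text
time_s: 21.25
tcp_pos: [0.4704, 0.2284, 0.1036]
ee_rot: [-3.141, 0.0, 1.413]
force: [0.5, 0.4, -1.0]
gripper_width: 0.0119
```

Emit:
servo_tool([
  {"x":0,"y":0,"z":1,"turn":0},
  {"x":0,"y":0,"z":1,"turn":0},
  {"x":0,"y":0,"z":0,"turn":0},
])

```text
time_s: 21.55
tcp_pos: [0.4704, 0.2284, 0.1016]
ee_rot: [-3.141, 0.0, 1.413]
force: [0.5, 0.3, -1.2]
gripper_width: 0.0118
```

Emit:
servo_tool([
  {"x":0,"y":0,"z":1,"turn":0},
  {"x":0,"y":0,"z":1,"turn":0},
  {"x":0,"y":0,"z":0,"turn":0},
])

```text
time_s: 21.85
tcp_pos: [0.4704, 0.2284, 0.0996]
ee_rot: [-3.141, 0.0, 1.413]
force: [-0.7, -0.5, -1.2]
gripper_width: 0.0117
```

Emit:
servo_tool([
  {"x":0,"y":0,"z":1,"turn":0},
  {"x":0,"y":0,"z":1,"turn":0},
  {"x":0,"y":0,"z":0,"turn":0},
])

```text
time_s: 22.15
tcp_pos: [0.4703, 0.2284, 0.0976]
ee_rot: [-3.141, 0.0, 1.413]
force: [0.3, 0.2, -0.9]
gripper_width: 0.0117
```

Emit:
servo_tool([
  {"x":0,"y":0,"z":1,"turn":0},
  {"x":0,"y":0,"z":1,"turn":0},
  {"x":0,"y":0,"z":0,"turn":0},
])

```text
time_s: 22.45
tcp_pos: [0.4704, 0.2284, 0.0956]
ee_rot: [-3.141, 0.0, 1.413]
force: [0.6, -0.1, -0.9]
gripper_width: 0.0117
```

Emit:
servo_tool([
  {"x":0,"y":0,"z":1,"turn":0},
  {"x":0,"y":0,"z":1,"turn":0},
  {"x":0,"y":0,"z":0,"turn":0},
])

```text
time_s: 22.75
tcp_pos: [0.4704, 0.2284, 0.0936]
ee_rot: [-3.141, 0.0, 1.413]
force: [-0.3, 0.5, -2.2]
gripper_width: 0.0115
```

Emit:
servo_tool([
  {"x":0,"y":0,"z":1,"turn":0},
  {"x":0,"y":0,"z":1,"turn":0},
  {"x":0,"y":0,"z":0,"turn":0},
])

```text
time_s: 23.05
tcp_pos: [0.4704, 0.2284, 0.0916]
ee_rot: [-3.141, 0.0, 1.414]
force: [-0.3, -0.0, -1.2]
gripper_width: 0.0117
```

Smooth, no forces. Continuing down.

Emit:
servo_tool([
  {"x":0,"y":0,"z":1,"turn":0},
  {"x":0,"y":0,"z":1,"turn":0},
  {"x":0,"y":0,"z":0,"turn":0},
])

```text
time_s: 23.35
tcp_pos: [0.4703, 0.2284, 0.0895]
ee_rot: [-3.141, 0.0, 1.414]
force: [-0.1, -0.0, -1.3]
gripper_width: 0.0118
```

Emit:
servo_tool([
  {"x":0,"y":0,"z":1,"turn":0},
  {"x":0,"y":0,"z":1,"turn":0},
  {"x":0,"y":0,"z":0,"turn":0},
])

```text
time_s: 23.65
tcp_pos: [0.4704, 0.2284, 0.0876]
ee_rot: [-3.141, 0.0, 1.413]
force: [0.4, 0.1, -1.8]
gripper_width: 0.0118
```

Emit:
servo_tool([
  {"x":0,"y":0,"z":1,"turn":0},
  {"x":0,"y":0,"z":1,"turn":0},
  {"x":0,"y":0,"z":0,"turn":0},
])

```text
time_s: 23.95
tcp_pos: [0.4704, 0.2284, 0.0856]
ee_rot: [-3.141, 0.0, 1.413]
force: [-0.3, -0.6, -0.6]
gripper_width: 0.0117
```

Emit:
servo_tool([
  {"x":0,"y":0,"z":1,"turn":0},
  {"x":0,"y":0,"z":1,"turn":0},
  {"x":0,"y":0,"z":0,"turn":0},
])

```text
time_s: 24.25
tcp_pos: [0.4704, 0.2284, 0.0836]
ee_rot: [-3.141, 0.0, 1.413]
force: [-1.0, -0.1, -0.9]
gripper_width: 0.012
```

Emit:
servo_tool([
  {"x":0,"y":0,"z":1,"turn":0},
  {"x":0,"y":0,"z":1,"turn":0},
  {"x":0,"y":0,"z":0,"turn":0},
])

```text
time_s: 24.55
tcp_pos: [0.4704, 0.2284, 0.0816]
ee_rot: [-3.141, 0.0, 1.413]
force: [-0.6, 0.3, -1.5]
gripper_width: 0.0118
```

Emit:
servo_tool([
  {"x":0,"y":0,"z":1,"turn":0},
  {"x":0,"y":0,"z":0,"turn":0},
  {"x":0,"y":0,"z":0,"turn":0},
])

```text
time_s: 24.85
tcp_pos: [0.4705, 0.2284, 0.0808]
ee_rot: [-3.142, 0.0, 1.413]
force: [0.1, -0.5, -1.5]
gripper_width: 0.0119
```

Emit:
servo_tool([
  {"x":0,"y":0,"z":1,"turn":0},
  {"x":0,"y":0,"z":0,"turn":0},
  {"x":0,"y":0,"z":0,"turn":0},
])

```text
time_s: 25.15
tcp_pos: [0.4705, 0.2284, 0.0797]
ee_rot: [-3.141, 0.0, 1.413]
force: [0.5, 0.6, -1.0]
gripper_width: 0.0119
```

Emit:
servo_tool([
  {"x":0,"y":0,"z":0.6,"turn":0},
  {"x":0,"y":0,"z":0,"turn":0},
  {"x":0,"y":0,"z":0,"turn":0},
])

```text
time_s: 25.45
tcp_pos: [0.4705, 0.2284, 0.0792]
ee_rot: [-3.142, 0.0, 1.413]
force: [0.5, -0.6, -0.4]
gripper_width: 0.0123
```

Emit:
servo_tool([
  {"x":0,"y":0,"z":0.5,"turn":0},
  {"x":0,"y":0,"z":0,"turn":0},
  {"x":0,"y":0,"z":0,"turn":0},
])

```text
time_s: 25.75
tcp_pos: [0.4706, 0.2285, 0.079]
ee_rot: [3.141, -0.0, 1.413]
force: [-0.6, -0.5, 2.7]
gripper_width: 0.0115
```

Seated at the same TCP height as when it was taken (0.079). Release and lift.

Emit:
servo_tool([
  {"x":0,"y":0,"z":0,"turn":0},
  {"x":0,"y":0,"z":0,"turn":0},
  {"x":0,"y":0,"z":0,"turn":0},
  {"x":0,"y":0,"z":0,"turn":0},
  {"x":0,"y":0,"z":0,"turn":0},
  {"x":0,"y":0,"z":0,"turn":0},
], fingers=0.5)

```text
time_s: 26.35
tcp_pos: [0.4705, 0.2284, 0.0786]
ee_rot: [-3.142, 0.0, 1.413]
force: [-0.6, -0.2, -0.6]
gripper_width: 0.0429
```

Emit:
servo_tool([
  {"x":0,"y":0,"z":-15,"turn":0},
  {"x":0,"y":0,"z":-25,"turn":0},
  {"x":0,"y":0,"z":-30,"turn":0},
  {"x":0,"y":0,"z":-30,"turn":0},
  {"x":0,"y":0,"z":-30,"turn":0},
  {"x":0,"y":0,"z":0,"turn":0},
  {"x":0,"y":0,"z":0,"turn":0},
])

```text
time_s: 27.05
tcp_pos: [0.4713, 0.2288, 0.2107]
ee_rot: [3.139, -0.002, 1.413]
force: [-0.1, 0.1, -0.4]
gripper_width: 0.0426
```

Run:
```python
from h import *
to([.47,.2285,.2])
f=grab('side');save('side10',f,(240,110,320,210),6)
```

```text
t 27.05 tcp [0.4713 0.2288 0.2107] rpy deg [ 1.7984e+02 -1.0000e-01  8.0990e+01] F [-0.07  0.06 -0.4 ] w 0.0426
tool shift mm [-0.5 -1.2 10.6]
```

View pics/side10.png

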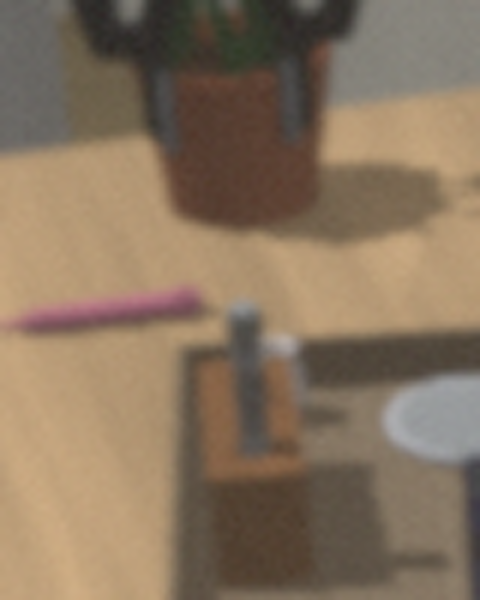

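The punch stands in the block just as at the start, with its cap at crop (243,305) and base at (255,448). The gripper is clear above it.

```bash
python3 -c "
from h import *
print(order.job_done())"
```

```text
the job is handed in; nothing more can be done
None
```

The punch tripped in the clip plate's open hole and is back in its stand, released. I handed the job in at about 27 s of the 58 s allowed; no verdict was reported.

- **Punching:** I took the punch from the stand and lined it up over the hole with both cameras. I felt down gently until it met the wood at about 2.3 N, then pressed in 0.3–1 mm steps. The wrist reading rose to about 11 N, then dropped to about 6 N as the tool fell 1 mm. I took that as the snap; the trip value itself can't be read. I stopped there and lifted. Sideways force stayed under 3 N.
- **Stand:** The punch went back in without resistance and touched bottom at the same tool height as when it was taken (0.079 m). The last picture shows it upright at the same spot as at the start, with the gripper clear and the wrist force near zero.
- **Disagreements:** The two cameras gave the tip-to-hole distance in x as 3 mm and 7 mm. I used the middle value and corrected it from closer pictures. The gripper also read about 12 mm on the 14 mm barrel throughout, but the hold was secure.
- **Not checked:** I did not re-measure the bystander objects at the end. No contact with them was felt.

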